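# Carry a roll-out bottle glide to the fridge shelf, its loaded carrier rolling free

### The arm

A 6-joint arm with a two-finger parallel gripper is mounted at the origin on the work surface. World frame = base frame: x ahead of the robot, y to its left, z up, the work surface at z = 0. Lengths are in m, angles in rad, forces in N, time in s.
With the tool pointing down it reaches from about 0.375 to 0.975 m from the base axis. Payload 3.8 kg.
Tool frame: the origin (TCP) lies midway between the tips of the shut fingers; the grasp point (between the pads) lies 19 mm behind it; z points along the fingers, y is the line along which they close (so a half turn about z gives the same grasp; the last joint's range is limited). The gripper opens to 85 mm and grips with 20 to 120 N. Pads are 22 mm wide; open, the fingers measure 114 mm over their backs; the gripper's body (76 mm by 85 mm) begins 54 mm behind the grasp point. The pads swing forward as they close: fully open they stand 13 mm farther back than shut.
Start: joints at [1.285, 0.264, 1.604, -0, 1.274, -0.037], TCP at [0.166, 0.654, 0.231] pointing down, gripper open.
Joint ranges: [-2.63, 2.63], [-0.94, 2.18], [0.31, 2.57], [-1.31, 4.45], [0, 2.66], [-2.55, 2.55]. Speed limits (rad/s): [2.57, 2.57, 3.14, 3.14, 3.14, 3.14].

### API

Orientations are given as a rotation vector (axis times angle).
In Python, from workcell import * gives the robot as it stands. The module is installed in compiled form; this text tells all that it offers.
- The arm moves only by the tool apply_moves, never from a script. Its arguments are lists of equal length, an entry for each row: "fingers": the opening, from 0 (shut) to 1 (fully open); "travel": the shift along the tool's x, y, z normalised to -1 to 1, where 1 is 0.05 m, a list of three; "rotation": the turn, a rotation vector about the tool's x, y, z normalised to -1 to 1, where 1 is 6 degrees, a list of three. In form: {"fingers": [fingers, ...], "travel": [[dx, dy, dz], ...], "rotation": [[ax, ay, az], ...]}. A call has 1 to 12 rows; each row shifts and turns the commanded pose from where the row before left it, along the tool's axes as they then stand; what a row does not reach is not made up. A row lasts 1/10 s, in which the tool goes at most 50 mm and 8.59 degrees, less where a joint would pass 70% of its speed; a pose out of reach is approached as far as the arm can. A call with a number of a shift or a turn outside -1 to 1 is refused whole. A call with a gripper value outside its range is refused whole. The fingers move at their own pace and stop on an object; "newtons" is the grip in N (left out, the last holds). Time passes only in rows, so rows that do not move let the fingers close. It gives the time, the measured TCP pose, the force, the opening and the grip force at its end, in the units of the state.
- read_state(): the state, without advancing time (a new reading comes with each control period).
- read_camera(name): name is "side" or "top" or "wrist"; returns a dict with "image" (384x512x3 uint8, red, green, blue), "fx", "fy", "cx", "cy" (pixels), "extrinsics" (4x4, takes a point from world to camera coordinates). Camera axes: x right, y down, z forward; pixel columns grow to the right and rows downward; lengths in m; the calibration is good to about 2 mm. A picture is of the moment at which its call begins. There is no depth.
- finish_job(): hands the job in; it is judged then, once.
Trained networks look in the newest picture that a camera, given by its name, has taken for a name from the list of things; names that differ only in an ending like _2 or _b are one class to them, and where a whole thing is asked for, a point or a joint stands for the part that bears it (a point fixed in the world has none). Each returns a list of dicts, best first, with "p" (0 to 1); they miss things now and then, are a little off and sometimes report something else, mostly with a low value. They report only what shows in the picture. A call takes as long as a camera call.
- regions_of(camera, name): "mask" (384x512 bool, what is visible of it) and "bbox" ([left, top, width, height] in pixels, round what is visible of it).
- tip_of(camera, name): "location" ([column, row] in pixels: a listed point, or the origin of a listed thing).
The state is a dict: "time": time; "q": joint angles; "joint_vel": joint speeds; "joint_torque": joint torques, N m; "tool_pos": TCP position; "tcp_rot": TCP orientation; "wrist_force": force on the tool from outside, world axes, zero at the start; "torque": the same for the moment, N m; "width": opening from 0.0 (shut) to 1.0 (fully open); "grip_force": force on a finger pad.
Only numpy, scipy, OpenCV 4.12 (cv2) and the standard library are available. Lean on these libraries where they do the work, as an engineer would, in place of code of your own. Each camera call takes 0.05 s, during which the arm holds its last target. There are 200 camera calls.

### The job

Pick up the bottle glide by its red handle. The wheeled carrier with the tall carton runs free on its track: by tipping the glide slightly, bring it to the middle, where the glide balances, and keep it there in the air for at least five seconds. Carry the glide to the fridge shelf that stands on the table, set it down flat in the empty bay and let go, with the carton still upright in the middle. The carrier must never bang into an end of its track, nobody touches or topples the carton, and the other things on the table stay where they are.

Things in the scene. Friction and masses are not known exactly. Their poses are not given: they have to be found in the camera images.
- glide: Loose roll-out bottle glide of the drinks fridge: an aluminium track, 94 wide (x) x 340 long (y) x 36 high, with an orange wheeled carrier in it, 0.50 kg together. Origin: centre of the track's underside, z up. Red marks on both sides show the middle, y = 0; black end stops close both ends. A red handle on its -x side faces the robot at the start, when it stands flat on the table.
- handle (a point): Centre of the glide's red grip bar, at (-110, 0, +42) in the glide's frame; the bar is 22 thick (x) x 100 long (y) x 34 high, held by dark arms at y = +56 and -56, with 52 free between bar and track. Axes as the glide's.
- carrier (a joint): Travel of the carrier along the glide's +y, in m: 0 where it is parked at the start (60 mm from the middle), -0.060 when it stands in the middle, +0.045 and -0.165 at the end stops. Its wheels run almost freely: a slope of 0.003 rad sets it off and it then runs at nearly g x slope; level, it hardly slows down. No spring.
- carrier_deck (a point): Centre of the carrier's orange deck, 80 (x) x 110 (y), 24 above the underside of the glide; moves with the carrier.
- carton: Tall drinks carton, 72 x 72 x 245 with its gable top, white with blue and green bands, 0.40 kg nominal (0.30 to 0.52), mass centre 100 up; origin: centre of its underside, z up. It stands loose on the carrier's deck, up to 12 from its centre along y, 6 clear of the track's sides, and rides along with it; a hard stop of the carrier can topple it.
- shelf_bay: Steel fridge shelf on four feet, fixed, 252 (x) x 420 (y), deck 60 above the table; origin: on the table under its empty near bay; x away from the robot, y along the bay. Ridges 8 high bound the bay: x from -57 to +60, y from -204 to +204; the glide lies in it along y, its handle overhanging the -x edge. The far bay holds another glide with a low yellow jar, up to 168 above the table, fixed.
- bay (a point): Middle of the empty bay on the deck of the fridge shelf, at (1.5, 0, 60) in the shelf's frame: the glide's origin belongs here. Axes as the shelf's.
- mustard: Yellow squeeze bottle, radius 31, 185 high, loose bystander; origin: centre of its underside.
- mayo: White jar, radius 42, 150 high, loose bystander; origin: centre of its underside.
- shaker: Steel salt shaker, radius 24, 84 high, loose bystander; origin: centre of its underside.

How it is judged:
On the way:
1. the glide is held in the air, its underside more than 90 mm above the table, with the carton upright and within 35 mm of the middle of the glide, for 4.5 s on end (height (world z) of glide above 0.09 m and y of carton in the frame of glide between -0.035 and 0.035 m and z of carton in the frame of glide below 0.034 m and angle between carton's own z axis and vertical below 0.15 rad), for 4.5 s.
At the end, for the whole second after the job is handed in: The glide lies flat on the deck inside the empty bay of the fridge shelf (within 20 mm across and 35 mm along of its middle, within 0.1 rad, tilt under 0.02 rad), released; the carton stands upright on its carrier within 50 mm of the middle of the glide; both at rest (x of glide in the frame of shelf_bay between -0.02 and 0.02 m and y of glide in the frame of shelf_bay between -0.035 and 0.035 m and height (world z) of glide between 0.055 and 0.064 m and angle between glide's own z axis and vertical below 0.02 rad and angle between the y axis of glide and the y axis of shelf_bay, either way round below 0.1 rad and y of carton in the frame of glide between -0.05 and 0.05 m and z of carton in the frame of glide between 0.018 and 0.03 m and angle between carton's own z axis and vertical below 0.05 rad and linear speed of glide below 0.02 m/s and linear speed of carton below 0.03 m/s); the robot touches nothing.
It fails at once if the carrier bangs into an end of its track (reaches it at more than 0.06 m/s) ((value of joint carrier above 0.041 m and velocity of joint carrier above 0.06 m/s) or (value of joint carrier below -0.161 m and velocity of joint carrier below -0.06 m/s)).
It fails at once if the carton topples (leans more than 0.25 rad) (angle between carton's own z axis and vertical above 0.25 rad).
It fails at once if the gripper or arm touches the carton (contact force between any of the arm, the fingers and carton above 0.5 N).
It fails at once if a bystander is moved by more than 30 mm (distance of any of mustard, mayo, shaker from where it was at the start of the episode above 0.03 m).
It also fails if it takes over 72 s, if anything falls off the work surface, if the arm or the gripper's body presses on something with over 40 N, if the wrist force passes 120 N, or if a joint passes its speed limit or range.

## Working session

There is one attempt and no reset: what is moved stays moved. The work goes in short steps, Python scripts to look and compute and a tool call to move; the robot and the scene stay as the last step left them, time stands still between calls to the robot, and variables do not carry over. Pictures are saved under pics/ and viewed, at most 10 in all, crops included, and the job is handed in when it is done.

Besides the shell and the picture viewer there is one more tool, called after "Call:" in YAML: its name, and indented under it one key for each argument. apply_moves: Moves the arm, as the interface text tells. Scaled input: -1 to 1 covers 0.05 m each way for a shift and 6 degrees each way for a turn. Its arguments: {"type":"object","properties":{"fingers":{"type":"array","items":{"type":"number"}},"travel":{"type":"array","items":{"type":"array","items":{"type":"number"}}},"rotation":{"type":"array","items":{"type":"array","items":{"type":"number"}}},"newtons":{"type":"number"}},"required":["fingers","travel","rotation"]}

```bash
mkdir -p pics; cat > h.py <<'E'
from workcell import *
import numpy as np, cv2
from scipy.spatial.transform import Rotation as R
def ray(c,uv):
    E=c["extrinsics"];Rm=E[:3,:3];o=-Rm.T@E[:3,3]
    d=Rm.T@np.array([(uv[0]-c["cx"])/c["fx"],(uv[1]-c["cy"])/c["fy"],1]);return o,d/np.linalg.norm(d)
def tri(rs):
    A=np.zeros((3,3));b=np.zeros(3)
    for o,d in rs:
        P=np.eye(3)-np.outer(d,d);A+=P;b+=P@o
    x=np.linalg.solve(A,b);return x,[round(float(np.linalg.norm(np.cross(x-o,d))),4) for o,d in rs]
def atz(c,uv,z):
    o,d=ray(c,uv);return o+d*(z-o[2])/d[2]
def proj(c,p):
    q=c["extrinsics"]@np.append(p,1);return np.array([c["fx"]*q[0]/q[2]+c["cx"],c["fy"]*q[1]/q[2]+c["cy"]])
def save(n,img): cv2.imwrite("pics/"+n,cv2.cvtColor(img,cv2.COLOR_RGB2BGR))
E
python3 - <<'E'
from h import *
np.set_printoptions(precision=4,suppress=True)
C={n:read_camera(n) for n in("side","top")}
save("both.png",cv2.resize(np.vstack([C[n]["image"] for n in C]),(400,600)) if 0 else np.vstack([C[n]["image"] for n in C])[:, :])
for n in C: save(n+".png",C[n]["image"]); print(n,ray(C[n],(256,192)))
for t in ["glide","handle","carrier_deck","carton","shelf_bay","bay","mustard","mayo","shaker"]:
    rs=[]
    for n in C:
        r=tip_of(n,t); print(t,n,[(np.round(x["location"],1).tolist(),round(x["p"],2)) for x in r[:3]])
        if r: rs.append(ray(C[n],r[0]["location"]))
    if len(rs)==2: print("   ",*tri(rs))
print(read_state())
E
```

```text
side (array([ 0.3416, -1.2542,  0.8308]), array([ 0.186 ,  0.8318, -0.523 ]))
top (array([ 0.3678, -0.0095,  1.3224]), array([ 0.2033, -0.0022, -0.9791]))
glide side [([231.8, 168.3], 0.84)]
glide top [([183.1, 206.6], 0.73)]
    [0.5708 0.2542 0.0129] [0.0051, 0.0051]
handle side [([202.5, 160.0], 0.68)]
handle top [([170.9, 230.3], 0.63), ([323.1, 216.3], 0.4)]
    [0.4654 0.2805 0.0536] [0.0062, 0.0062]
carrier_deck side [([230.7, 158.4], 0.67)]
carrier_deck top [([165.9, 201.9], 0.42)]
    [0.5796 0.3164 0.0279] [0.0031, 0.0031]
carton side [([225.9, 156.2], 0.72), ([297.3, 195.4], 0.38)]
carton top [([163.8, 200.3], 0.67)]
    [0.5715 0.3223 0.0392] [0.0084, 0.0084]
shelf_bay side [([225.9, 153.7], 0.65), ([258.7, 246.1], 0.62)]
shelf_bay top [([321.6, 217.2], 0.91)]
    [ 0.5033 -0.2025  0.3117] [0.0137, 0.0137]
bay side [([257.9, 232.2], 0.93)]
bay top [([324.0, 212.0], 0.73), ([163.9, 202.3], 0.51), ([253.5, 157.5], 0.49)]
    [ 0.5713 -0.2598  0.0603] [0.0024, 0.0024]
mustard side [([215.5, 138.6], 0.78), ([257.7, 247.5], 0.18)]
mustard top []
mayo side [([271.3, 336.8], 0.76)]
mayo top [([410.2, 235.4], 0.69)]
    [ 0.5214 -0.5956 -0.0042] [0.003, 0.003]
shaker side [([299.8, 194.0], 0.55)]
shaker top [([253.2, 154.4], 0.76)]
    [0.7913 0.0077 0.0039] [0.0023, 0.0023]
{'time': 1.0, 'q': array([ 1.2851,  0.2639,  1.604 , -0.    ,  1.2737, -0.0369]), 'joint_vel': array([ 0.0008, -0.0006,  0.0003, -0.0002,  0.0007, -0.0005]), 'joint_torque': array([ -0.0004, -51.5079, -36.7739,  -0.0002,   0.0009,  -0.    ]), 'tool_pos': array([0.1662, 0.6542, 0.2313]), 'tcp_rot': array([0.3898, 3.1173, 0.0001]), 'wrist_force': array([ 0.5343, -0.0534, -0.1051]), 'torque': array([0.0203, 0.0007, 0.0566]), 'grip_force': 0.0, 'width': 0.9993793127022025}
```

View pics/side.png

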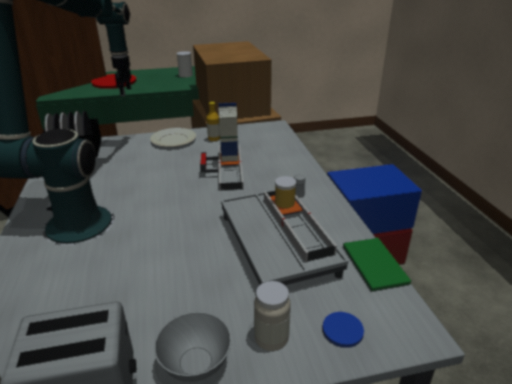

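View pics/top.png

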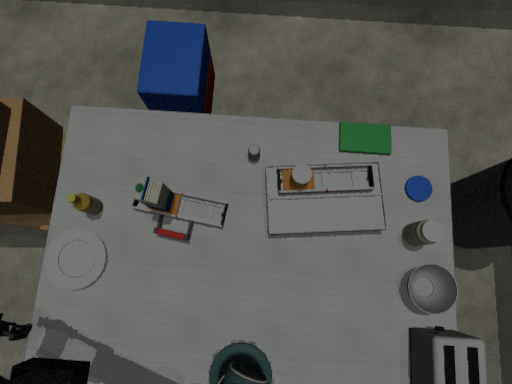

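The side view shows the glide near (230,165), with the carton on its far (+y) end and the red handle at (203,160). The shelf is at about (285,235). In the top view the glide runs from (135,205) to (226,218), with the red bar at (171,233), and the empty bay is at about (325,212). Next I'll get the tool and camera geometry and plan the first approach.

```bash
cat >> h.py <<'E'
def tgt(yaw,tilt=0):
    # tool z down, tool y along +-glide x ; glide yaw; pick closest to current
    c=R.from_rotvec(read_state()["tcp_rot"]); best=None
    for s in(1,-1):
        zx=np.array([np.cos(yaw),np.sin(yaw),0])*s; z=np.array([0,0,-1.]); M=np.column_stack([np.cross(zx,z),zx,z])
        M=R.from_rotvec(tilt*np.array([np.cos(yaw),np.sin(yaw),0])).as_matrix()@M
        r=R.from_matrix(M); a=(c.inv()*r).magnitude()
        if best is None or a<best[0]: best=(a,r)
    return best[1]
def plan(pos,r,n):
    # equal rows: rotation first-order constant tool-frame twist; shift expressed in mid tool frame
    s=read_state();c=R.from_rotvec(s["tcp_rot"]);w=(c.inv()*r).as_rotvec()
    out=[];d=(np.array(pos)-s["tool_pos"])/n
    for i in range(n):
        ci=c*R.from_rotvec(w*i/n); out.append(np.round(ci.inv().apply(d)/0.05,3).tolist())
    return out,np.round(np.degrees(w)/n/6,3).tolist()
E
python3 - <<'E'
from h import *
np.set_printoptions(precision=4,suppress=True)
s=read_state();print(R.from_rotvec(s["tcp_rot"]).as_matrix())
c=read_camera("top");im=cv2.cvtColor(c["image"],cv2.COLOR_RGB2HSV)
m=((im[...,0]<8)|(im[...,0]>172))&(im[...,1]>150)&(im[...,2]>60);m[:200]=0;m[260:]=0;m[:,:130]=0;m[:,220:]=0
p=np.argwhere(m)[:,::-1].astype(np.float32);r=cv2.minAreaRect(p);print(r,len(p))
b=[atz(c,q,.059) for q in cv2.boxPoints(r)];print(np.array(b));print("hc",np.mean(b,0))
r=regions_of("top","glide");m=r[0]["mask"];print(r[0]["bbox"],m.sum())
r=regions_of("top","mustard");print([(x["bbox"],x["p"]) for x in r])
w=read_camera("wrist");print(ray(w,(256,192)),w["fx"]);E=w["extrinsics"];print("cam in tool",R.from_rotvec(s["tcp_rot"]).inv().apply(-E[:3,:3].T@E[:3,3]-s["tool_pos"]))
t=tgt(-.14);print(t.as_matrix());print(plan([.40,.27,.26],t,8))
E
```

```text
[[-0.9692  0.2462  0.    ]
 [ 0.2462  0.9692  0.    ]
 [-0.      0.     -1.    ]]
((169.82012939453125, 232.05523681640625), (21.98177146911621, 24.004308700561523), 64.79888153076172) 156
[[0.478  0.3391 0.059 ]
 [0.5196 0.2664 0.059 ]
 [0.4516 0.2256 0.059 ]
 [0.4109 0.2978 0.059 ]]
hc [0.465  0.2822 0.059 ]
[128.7, 194.1, 98.0, 44.0] 1195
[([67.5, 194.5, 35.5, 21.1], 0.87)]
(array([0.1026, 0.6713, 0.3753]), array([ 0.2577, -0.0575, -0.9645])) 290.3707095150757
cam in tool [ 0.0659  0.0009 -0.144 ]
[[ 0.1395  0.9902  0.    ]
 [ 0.9902 -0.1395  0.    ]
 [ 0.      0.     -1.    ]]
([[-0.803, -0.787, -0.072], [-0.933, -0.628, -0.072], [-1.031, -0.448, -0.072], [-1.095, -0.253, -0.072], [-1.123, -0.05, -0.072], [-1.114, 0.155, -0.072], [-1.067, 0.355, -0.072], [-0.985, 0.543, -0.072]], [0.0, 0.0, 1.745])
```

Call:
apply_moves:
  fingers: [0.6, 0.6, 0.6, 0.6, 0.6, 0.6, 0.6, 0.6, 0.6, 0.6, 0.6, 0.6]
  travel:
    - [-0.8, -0.79, -0.07]
    - [-0.8, -0.79, -0.07]
    - [-0.8, -0.79, -0.07]
    - [-0.8, -0.79, -0.07]
    - [-0.8, -0.79, -0.07]
    - [-0.8, -0.79, -0.07]
    - [-0.8, -0.79, -0.07]
    - [-0.8, -0.79, -0.07]
    - [0, 0, 0]
    - [0, 0, 0]
    - [0, 0, 0]
    - [0, 0, 0]
  rotation:
    - [0, 0, 0]
    - [0, 0, 0]
    - [0, 0, 0]
    - [0, 0, 0]
    - [0, 0, 0]
    - [0, 0, 0]
    - [0, 0, 0]
    - [0, 0, 0]
    - [0, 0, 1]
    - [0, 0, 1]
    - [0, 0, 1]
    - [0, 0, 1]

```text
time: 2.4
tool_pos: [0.3727, 0.3121, 0.2564]
tcp_rot: [1.037, 2.965, 0.001]
wrist_force: [1.4, 0.6, -0.4]
width: 0.6
grip_force: 0.0
```

Call:
apply_moves:
  fingers: [0.6, 0.6, 0.6, 0.6, 0.6, 0.6, 0.6, 0.6, 0.6, 0.6, 0.6, 0.6]
  travel:
    - [0, 0, 0]
    - [0, 0, 0]
    - [0, 0, 0]
    - [0, 0, 0]
    - [0, 0, 0]
    - [0, 0, 0]
    - [0, 0, 0]
    - [0, 0, 0]
    - [0, 0, 0]
    - [0, 0, 0]
    - [0, 0, 0]
    - [0, 0, 0]
  rotation:
    - [0, 0, 1]
    - [0, 0, 1]
    - [0, 0, 1]
    - [0, 0, 1]
    - [0, 0, 1]
    - [0, 0, 1]
    - [0, 0, 1]
    - [0, 0, 1]
    - [0, 0, 1]
    - [0, 0, 1]
    - [0, 0, 0]
    - [0, 0, 0]

```text
time: 3.6
tool_pos: [0.3724, 0.3124, 0.2562]
tcp_rot: [2.373, 2.059, 0.0]
wrist_force: [0.2, -0.1, 0.7]
width: 0.603
grip_force: 0.0
```

```bash
python3 - <<'E'
from h import *
np.set_printoptions(precision=4,suppress=True)
s=read_state();print(s["time"],s["tool_pos"],s["q"]);print(R.from_rotvec(s["tcp_rot"]).as_matrix())
c=read_camera("wrist");save("w1.png",c["image"]);print(ray(c,(256,192)))
for t,z in[("glide",0),("handle",.042),("carrier_deck",.024),("carton",.024),("bay",.06)]:
    r=tip_of("wrist",t);print(t,[(x["location"],round(x["p"],2),atz(c,x["location"],z)) for x in r[:2]])
E
```

```text
3.6 [0.3724 0.3124 0.2562] [ 0.6467 -0.115   1.9634 -0.      1.2931  0.7883]
[[ 0.1411  0.99    0.0002]
 [ 0.99   -0.1411  0.0001]
 [ 0.0001  0.0001 -1.    ]]
(array([0.3825, 0.3788, 0.4003]), array([-0.0297, -0.263 , -0.9643]))
glide [([398.2, 174.9], 0.84, array([0.5717, 0.266 , 0.    ]))]
handle [([324.5, 182.5], 0.57, array([0.4592, 0.2811, 0.042 ]))]
carrier_deck [([412.3, 126.8], 0.34, array([0.5788, 0.3329, 0.024 ]))]
carton []
bay []
```

View pics/w1.png

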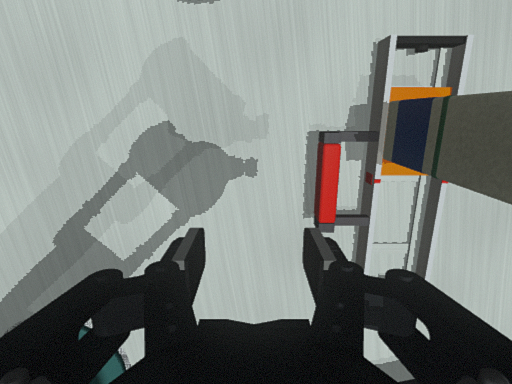

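The wrist view shows the red bar spanning columns 318–341 and rows 142–224. The track lies to its right with red middle marks at (372,178) and (444,181), and the carton is at about (440,135). I'll fit the bar's silhouette for an exact pose.

```bash
cat >> h.py <<'E'
from scipy.optimize import minimize
def redmask(im):
    h=cv2.cvtColor(im,cv2.COLOR_RGB2HSV);return (((h[...,0]<6)|(h[...,0]>174))&(h[...,1]>150)&(h[...,2]>70)).astype(np.uint8)
def bigred(im):
    n,l,st,ce=cv2.connectedComponentsWithStats(redmask(im));k=1+np.argmax(st[1:,4]);return (l==k).astype(np.float32)
def fitbar(c,x0,free):
    m=cv2.GaussianBlur(bigred(c["image"]),(0,0),1)
    S=np.array([[a,b,d] for a in(-.011,.011) for b in(-.05,.05) for d in(-.017,.017)])
    def f(v):
        x=np.array(x0,float);x[free]=v
        P=S@R.from_euler("z",x[3]).as_matrix().T+x[:3]
        h=cv2.convexHull(np.array([proj(c,p) for p in P],np.float32))
        k=np.zeros(m.shape,np.float32);cv2.fillPoly(k,[np.round(h*16).astype(np.int32)],1,cv2.LINE_AA if 0 else 8,4)
        return float(((cv2.GaussianBlur(k,(0,0),1)-m)**2).sum())
    v=np.array(x0)[free];n=len(v)
    sim=np.vstack([v]+[v+np.eye(n)[i]*(.01 if free[i]<3 else .05) for i in range(n)])
    r=minimize(f,v,method="Nelder-Mead",options=dict(initial_simplex=sim,xatol=1e-4,fatol=.01,maxiter=400))
    return r.x,r.fun,m.sum()
E
python3 - <<'E'
from h import *
np.set_printoptions(precision=4,suppress=True)
c=read_camera("wrist")
x0=[.461,.281,.042,-.14]
print(fitbar(c,x0,[0,1,3]));print(fitbar(c,x0,[0,1,2,3]))
# red marks small comps
n,l,st,ce=cv2.connectedComponentsWithStats(redmask(c["image"]))
for i in range(1,n):
    if st[i,4]>4: print(ce[i],st[i,4],atz(c,ce[i],.03))
t=read_camera("top");s=read_camera("side")
rs=[ray(k,tip_of(n,"handle")[0]["location"]) for k,n in((c,"wrist"),(t,"top"),(s,"side")) if tip_of(n,"handle")]
print("handle 3 views",tri(rs))
# shelf outline, top view
r=regions_of("top","shelf_bay");m=r[0]["mask"].astype(np.uint8);q=cv2.minAreaRect(np.argwhere(m)[:,::-1].astype(np.float32));print(q,np.array([atz(t,p,.06) for p in cv2.boxPoints(q)]))
r=tip_of("top","bay");print([atz(t,x["location"],.06) for x in r[:1]])
E
```

```text
(array([ 0.4618,  0.2807, -0.1245]), np.float64(490.4789123535156), np.float32(1368.0))
(array([ 0.4671,  0.2768,  0.025 , -0.0543]), np.float64(361.1571044921875), np.float32(1368.0))
[328.8289 182.6221] 1368 [0.4672 0.2767 0.03  ]
[371.  181.5] 6 [0.522  0.2703 0.03  ]
[376.8947 180.1579] 19 [0.5297 0.271  0.03  ]
[444.2143 181.1429] 14 [0.6168 0.2571 0.03  ]
handle 3 views (array([0.4617, 0.282 , 0.0505]), [0.0037, 0.0086, 0.005])
((326.02490234375, 197.52264404296875), (71.63311767578125, 119.19827270507812), 87.27368927001953) [[ 0.735  -0.0379  0.06  ]
 [ 0.7872 -0.4759  0.06  ]
 [ 0.523  -0.4859  0.06  ]
 [ 0.4741 -0.0658  0.06  ]]
[array([ 0.57  , -0.2649,  0.06  ])]
```

Call:
apply_moves:
  fingers: [0.6, 0.6, 0.6, 0.6, 0.6, 0.6]
  travel:
    - [-0.07, 0.37, 0.38]
    - [-0.07, 0.37, 0.38]
    - [-0.07, 0.37, 0.38]
    - [-0.07, 0.37, 0.38]
    - [-0.07, 0.37, 0.38]
    - [0, 0, 0]
  rotation:
    - [0, 0, 0]
    - [0, 0, 0]
    - [0, 0, 0]
    - [0, 0, 0]
    - [0, 0, 0]
    - [0, 0, 0]

```text
time: 5.05
tool_pos: [0.4613, 0.2801, 0.1581]
tcp_rot: [-2.377, -2.053, 0.008]
wrist_force: [-0.7, -0.1, -0.4]
width: 0.599
grip_force: 0.0
```

```bash
python3 - <<'E'
from h import *
np.set_printoptions(precision=4,suppress=True)
s=read_state();print(s["time"],s["tool_pos"]);c=read_camera("wrist");save("w2.png",c["image"])
x0=[.461,.281,.042,-.14]
for f in([0,1,3],[0,1,2,3]):print(fitbar(c,x0,f))
m=bigred(c["image"]);q=cv2.minAreaRect(np.argwhere(m)[:,::-1].astype(np.float32));b=cv2.boxPoints(q);print(b);B=np.array([atz(c,p,.059) for p in b]);print(B,B.mean(0))
n,l,st,ce=cv2.connectedComponentsWithStats(redmask(c["image"]))
for i in range(1,n):
    if st[i,4]>4: print(ce[i],st[i,4],atz(c,ce[i],.03))
E
```

```text
5.05 [0.4613 0.2801 0.1581]
(array([ 0.4604,  0.2818, -0.1595]), np.float64(183.36965942382812), np.float32(2611.0))
(array([ 0.46  ,  0.2776,  0.0264, -0.1441]), np.float64(31.79410743713379), np.float32(2611.0))
[[241. 132.]
 [265. 132.]
 [265. 241.]
 [241. 241.]]
[[0.4585 0.3323 0.059 ]
 [0.478  0.3295 0.059 ]
 [0.4648 0.2329 0.059 ]
 [0.4432 0.236  0.059 ]] [0.4612 0.2827 0.059 ]
[253.0498 185.4696] 2611 [0.4605 0.2788 0.03  ]
[318. 179.] 9 [0.523  0.2761 0.03  ]
[323.6571 183.5143] 35 [0.528  0.2709 0.03  ]
[317.4 186.2] 5 [0.5218 0.2691 0.03  ]
```

View pics/w2.png

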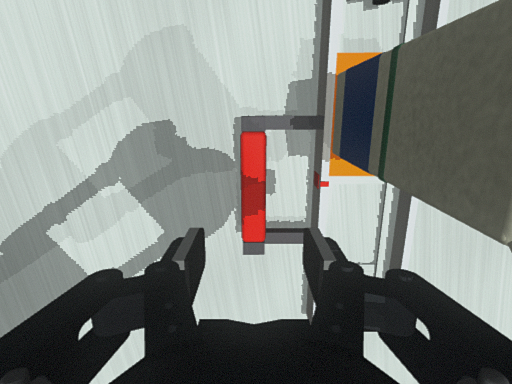

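The bar's top face is at columns 241–265, rows 132–241, aligned with the tool and centred between the fingers. The orange deck and carton are to the right, clear of the fingers. Next I descend and grip.

Call:
apply_moves:
  fingers: [0.6, 0.6, 0.6, 0.6, 0.6, 0.6, 0.6]
  travel:
    - [0.03, 0, 0.5]
    - [0, 0, 0.5]
    - [0, 0, 0.5]
    - [0, 0, 0.5]
    - [0, 0, 0.4]
    - [0, 0, 0.27]
    - [0, 0, 0]
  rotation:
    - [0, 0, 0]
    - [0, 0, 0]
    - [0, 0, 0]
    - [0, 0, 0]
    - [0, 0, 0]
    - [0, 0, 0]
    - [0, 0, 0]

```text
time: 5.8
tool_pos: [0.4602, 0.283, 0.0265]
tcp_rot: [-2.375, -2.056, 0.004]
wrist_force: [0.2, -0.2, -0.4]
width: 0.597
grip_force: 0.0
```

Call:
apply_moves:
  fingers: [0.4, 0.25, 0.1, 0, 0, 0, 0, 0]
  travel:
    - [0, 0, 0]
    - [0, 0, 0]
    - [0, 0, 0]
    - [0, 0, 0]
    - [0, 0, 0]
    - [0, 0, 0]
    - [0, 0, 0]
    - [0, 0, 0]
  rotation:
    - [0, 0, 0]
    - [0, 0, 0]
    - [0, 0, 0]
    - [0, 0, 0]
    - [0, 0, 0]
    - [0, 0, 0]
    - [0, 0, 0]
    - [0, 0, 0]
  newtons: 110

```text
time: 6.6
tool_pos: [0.4622, 0.2841, 0.0296]
tcp_rot: [-2.375, -2.055, -0.003]
wrist_force: [-4.0, 0.6, 4.6]
width: 0.238
grip_force: 107.9
```

```bash
python3 - <<'E'
from h import *
np.set_printoptions(precision=4,suppress=True)
a=[]
for i in range(4): c=read_camera("wrist");s=read_state();a.append(np.r_[s["wrist_force"],s["torque"]])
print(s["time"],s["tool_pos"],s["tcp_rot"],s["width"],s["grip_force"]);print(np.array(a))
print(R.from_rotvec(s["tcp_rot"]).as_matrix())
save("w3.png",c["image"])
for t in("carton","carrier_deck","glide"): print(t,[(x["location"],x["p"]) for x in tip_of("wrist",t)])
E
```

```text
6.8 [0.4622 0.2841 0.0295] [-2.3754 -2.0555 -0.0028] 0.23753045221981448 107.9150640964508
[[-2.9941  0.4625  4.9307  0.1124  0.5562  0.0235]
 [-3.9182 -0.2731  4.7229  0.1124  0.5679  0.0434]
 [-3.5787  1.1722  5.8226  0.0314  0.5706  0.094 ]
 [-3.3438  1.3649  4.8897  0.0252  0.5992  0.1134]]
[[ 0.1437  0.9896  0.0012]
 [ 0.9896 -0.1437  0.0014]
 [ 0.0016  0.0009 -1.    ]]
carton [([474.3, 123.7], 0.76)]
carrier_deck []
glide [([427.3, 222.6], 0.57)]
```

View pics/w3.png

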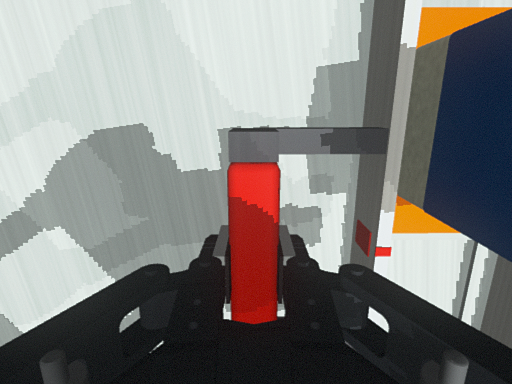

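The grip holds at 108 N, width 0.24. The wrist camera shows the deck's orange edges at rows ~8 and ~233 (col 420) and the middle mark at (383,252). It rides along with the glide, so I can use it to read the carrier position. I'll write that gauge, then lift slightly with the +y end a little up.

```bash
cat >> h.py <<'E'
TIN=None
def deck(c,s):
    """carrier centre along glide y (m): deck edges of orange on plane tool z=+.0055, glide y = tool x + YOFF"""
    im=cv2.cvtColor(c["image"],cv2.COLOR_RGB2HSV);m=(im[...,0]>8)&(im[...,0]<24)&(im[...,1]>170)&(im[...,2]>110)
    T=R.from_rotvec(s["tcp_rot"]).inv();out=[]
    for col in range(418,446,3):
        r=np.flatnonzero(m[:,col])
        if len(r)<3: continue
        y=[]
        for v in(r[0]-.5,r[-1]+.5):
            o,d=ray(c,(col,v));o=T.apply(o-s["tool_pos"]);d=T.apply(d);y.append((o+d*(.0055-o[2])/d[2])[0])
        out.append([r[0],r[-1],*y])
    return np.median(np.array(out),0) if out else None
def report(cam=True):
    s=read_state();M=R.from_rotvec(s["tcp_rot"]).as_matrix()
    print("t",round(s["time"],2),"pos",np.round(s["tool_pos"],4),"yaw",round(float(np.arctan2(-M[1,1]*-1,M[0,1])),4),"tilt+y",round(float(M[2,0]),4),"roll x up",round(float(M[2,1]),4),"F",np.round(s["wrist_force"],1),"Tq glide x",round(float(s["torque"]@M[:,1]),3),"y",round(float(s["torque"]@M[:,0]),2),"grip",round(s["grip_force"]))
    if cam:
        c=read_camera("wrist");s=read_state();d=deck(c,s);print("t",round(s["time"],2),"deck rows",None if d is None else np.round(d,4));return c
E
python3 - <<'E'
from h import *
report();report()
E
```

```text
t 6.95 pos [0.4622 0.2841 0.0296] yaw -0.1442 tilt+y 0.0016 roll x up 0.001 F [-3.2  1.1  5.4] Tq glide x -0.033 y 0.57 grip 108
t 7.0 deck rows [8.000e+00 2.320e+02 1.132e-01 2.800e-03]
t 7.0 pos [0.4622 0.2841 0.0295] yaw -0.1441 tilt+y 0.0015 roll x up 0.0009 F [-3.1  0.2  6.1] Tq glide x -0.036 y 0.6 grip 108
t 7.05 deck rows [8.000e+00 2.320e+02 1.132e-01 2.800e-03]
```

Call:
apply_moves:
  fingers: [0, 0, 0, 0, 0]
  travel:
    - [0, 0, -0.06]
    - [0, 0, -0.1]
    - [0, 0, -0.1]
    - [0, 0, -0.1]
    - [0, 0, -0.1]
  rotation:
    - [0, 0.03, 0]
    - [0, 0.03, 0]
    - [0, 0.03, 0]
    - [0, 0.03, 0]
    - [0, 0, 0]

```text
time: 7.55
tool_pos: [0.4611, 0.2826, 0.0505]
tcp_rot: [-2.369, -2.05, -0.013]
wrist_force: [-0.1, 0.6, -9.5]
width: 0.237
grip_force: 108.0
```

```bash
python3 - <<'E'
from h import *
report();report()
E
```

```text
t 7.55 pos [0.4611 0.2826 0.0505] yaw -0.1443 tilt+y 0.0118 roll x up -0.0011 F [-0.1  0.6 -9.5] Tq glide x -0.301 y 0.83 grip 108
t 7.6 deck rows [6.000e+00 2.290e+02 1.129e-01 4.500e-03]
t 7.6 pos [0.462  0.2831 0.0516] yaw -0.1444 tilt+y 0.013 roll x up 0.0005 F [ 1.   0.3 -7.6] Tq glide x -0.255 y 0.78 grip 108
t 7.65 deck rows [8.00e+00 2.31e+02 1.13e-01 3.10e-03]
```

Call:
apply_moves:
  fingers: [0, 0, 0]
  travel:
    - [0, 0, -0.1]
    - [0, 0, -0.1]
    - [0, 0, -0.1]
  rotation:
    - [0, 0, 0]
    - [0, 0, 0]
    - [0, 0, 0]

```text
time: 7.95
tool_pos: [0.4616, 0.2829, 0.066]
tcp_rot: [-2.369, -2.05, -0.015]
wrist_force: [1.3, 0.7, -8.7]
width: 0.236
grip_force: 108.3
```

```bash
python3 - <<'E'
from h import *
report()
E
```

```text
t 7.95 pos [0.4616 0.2829 0.066 ] yaw -0.144 tilt+y 0.0125 roll x up -0.0001 F [ 1.3  0.7 -8.7] Tq glide x -0.261 y 0.84 grip 108
t 8.0 deck rows [ 2.200e+01  2.410e+02  1.066e-01 -2.600e-03]
```

Call:
apply_moves:
  fingers: [0, 0, 0, 0, 0, 0]
  travel:
    - [0, 0, -0.1]
    - [0, 0, -0.1]
    - [0, 0, -0.1]
    - [0, 0, -0.1]
    - [0, 0, -0.1]
    - [0, 0, -0.1]
  rotation:
    - [0, 0, 0]
    - [0, 0, 0]
    - [0, -0.06, 0]
    - [0, -0.06, 0]
    - [0, -0.06, 0]
    - [0, -0.06, 0]

```text
time: 8.6
tool_pos: [0.4617, 0.2828, 0.0961]
tcp_rot: [2.369, 2.05, -0.015]
wrist_force: [0.1, -0.4, -8.7]
width: 0.243
grip_force: 108.3
```

```bash
python3 - <<'E'
from h import *
report();report()
E
```

```text
t 8.6 pos [0.4617 0.2828 0.0961] yaw -0.1441 tilt+y -0.0129 roll x up 0.0001 F [ 0.1 -0.4 -8.7] Tq glide x -0.115 y 0.83 grip 108
t 8.65 deck rows [7.20e+01 1.06e+02 8.53e-02 6.93e-02]
t 8.65 pos [0.4623 0.2833 0.0971] yaw -0.144 tilt+y -0.012 roll x up 0.0014 F [ 0.6  1.4 -7.6] Tq glide x -0.08 y 0.73 grip 108
t 8.7 deck rows [7.40e+01 1.08e+02 8.51e-02 6.88e-02]
```

Call:
apply_moves:
  fingers: [0, 0, 0, 0, 0]
  travel:
    - [0, 0, -0.1]
    - [0, 0, -0.1]
    - [0, 0, -0.1]
    - [0, 0, -0.1]
    - [0, 0, -0.1]
  rotation:
    - [0, 0.11, 0]
    - [0, 0.11, 0]
    - [0, 0, 0]
    - [0, 0, 0]
    - [0, 0, 0]

```text
time: 9.2
tool_pos: [0.4617, 0.2826, 0.1212]
tcp_rot: [-2.371, -2.051, -0.013]
wrist_force: [0.6, 0.7, -9.1]
width: 0.239
grip_force: 108.4
```

```bash
python3 - <<'E'
from h import *
report();report()
E
```

```text
t 9.2 pos [0.4617 0.2826 0.1212] yaw -0.1443 tilt+y 0.0106 roll x up 0.0002 F [ 0.6  0.7 -9.1] Tq glide x -0.201 y 0.8 grip 108
t 9.25 deck rows [6.30e+01 9.60e+01 8.94e-02 7.41e-02]
t 9.25 pos [0.4623 0.283  0.1222] yaw -0.1441 tilt+y 0.0116 roll x up 0.0015 F [ 0.5  0.3 -7.5] Tq glide x -0.117 y 0.76 grip 108
t 9.3 deck rows [6.50e+01 9.80e+01 8.91e-02 7.36e-02]
```

Call:
apply_moves:
  fingers: [0, 0, 0, 0]
  travel:
    - [0, 0, -0.1]
    - [0, 0, -0.1]
    - [0, 0, -0.1]
    - [0, 0, -0.1]
  rotation:
    - [0, 0, 0]
    - [0, 0, 0]
    - [0, 0, 0]
    - [0, 0, 0]

```text
time: 9.7
tool_pos: [0.4617, 0.2825, 0.1411]
tcp_rot: [-2.37, -2.051, -0.013]
wrist_force: [-0.5, 0.3, -9.3]
width: 0.238
grip_force: 108.4
```

```bash
python3 - <<'E'
from h import *
report();report()
E
```

```text
t 9.7 pos [0.4617 0.2825 0.1411] yaw -0.144 tilt+y 0.0106 roll x up 0.0002 F [-0.5  0.3 -9.3] Tq glide x -0.145 y 0.78 grip 108
t 9.75 deck rows [8.40e+01 1.18e+02 8.01e-02 6.38e-02]
t 9.75 pos [0.4623 0.2828 0.1422] yaw -0.1441 tilt+y 0.0116 roll x up 0.0015 F [ 0.6 -0.1 -7.9] Tq glide x -0.08 y 0.78 grip 108
t 9.8 deck rows [8.80e+01 1.21e+02 7.88e-02 6.27e-02]
```

Call:
apply_moves:
  fingers: [0, 0, 0, 0]
  travel:
    - [0, 0, -0.1]
    - [0, 0, -0.1]
    - [0, 0, -0.04]
    - [0, 0, 0]
  rotation:
    - [0, -0.05, 0]
    - [0, -0.04, 0]
    - [0, -0.04, 0]
    - [0, -0.03, 0]

```text
time: 10.2
tool_pos: [0.462, 0.2827, 0.1533]
tcp_rot: [2.372, 2.053, -0.006]
wrist_force: [-0.9, 0.1, -8.2]
width: 0.241
grip_force: 108.4
```

```bash
python3 - <<'E'
from h import *
report();report()
E
```

```text
t 10.2 pos [0.462  0.2827 0.1533] yaw -0.144 tilt+y -0.0057 roll x up 0.001 F [-0.9  0.1 -8.2] Tq glide x -0.023 y 0.81 grip 108
t 10.25 deck rows [1.20e+02 1.53e+02 6.38e-02 4.67e-02]
t 10.25 pos [0.4618 0.2826 0.1529] yaw -0.144 tilt+y -0.0061 roll x up 0.0005 F [ 0.1  0.2 -9. ] Tq glide x -0.045 y 0.81 grip 108
t 10.3 deck rows [1.22e+02 1.54e+02 6.28e-02 4.62e-02]
```

Call:
apply_moves:
  fingers: [0, 0, 0]
  travel:
    - [0, 0, 0]
    - [0, 0, 0]
    - [0, 0, 0]
  rotation:
    - [0, 0, 0]
    - [0, 0.03, 0]
    - [0, 0.03, 0]

```text
time: 10.6
tool_pos: [0.4614, 0.2823, 0.1524]
tcp_rot: [-2.375, -2.056, 0.0]
wrist_force: [0.1, -0.7, -8.8]
width: 0.239
grip_force: 108.4
```

```bash
python3 - <<'E'
from h import *
report();report();report()
E
```

```text
t 10.6 pos [0.4614 0.2823 0.1524] yaw -0.144 tilt+y -0.0 roll x up -0.0004 F [ 0.1 -0.7 -8.8] Tq glide x -0.036 y 0.87 grip 108
t 10.65 deck rows [1.20e+02 1.52e+02 6.38e-02 4.73e-02]
t 10.65 pos [0.4615 0.2822 0.1524] yaw -0.1441 tilt+y 0.0001 roll x up -0.0003 F [ 0. -0. -9.] Tq glide x -0.031 y 0.79 grip 108
t 10.7 deck rows [1.19e+02 1.52e+02 6.42e-02 4.72e-02]
t 10.7 pos [0.4615 0.2822 0.1525] yaw -0.1442 tilt+y -0.0001 roll x up -0.0002 F [ 0.5  0.7 -9.4] Tq glide x -0.081 y 0.82 grip 108
t 10.75 deck rows [1.19e+02 1.51e+02 6.41e-02 4.77e-02]
```

Call:
apply_moves:
  fingers: [0, 0, 0, 0, 0]
  travel:
    - [0, 0, 0]
    - [0, 0, 0]
    - [0, 0, 0]
    - [0, 0, 0]
    - [0, 0, 0]
  rotation:
    - [0, 0.05, 0]
    - [0, 0, 0]
    - [0, 0, 0]
    - [0, 0, 0]
    - [0, 0, 0]

```text
time: 11.25
tool_pos: [0.4616, 0.2824, 0.1526]
tcp_rot: [-2.373, -2.054, -0.006]
wrist_force: [-0.2, -0.4, -9.0]
width: 0.239
grip_force: 108.2
```

```bash
python3 - <<'E'
from h import *
report();report()
E
```

```text
t 11.25 pos [0.4616 0.2824 0.1526] yaw -0.1441 tilt+y 0.0052 roll x up -0.0 F [-0.2 -0.4 -9. ] Tq glide x -0.052 y 0.83 grip 108
t 11.3 deck rows [1.18e+02 1.50e+02 6.47e-02 4.82e-02]
t 11.3 pos [0.4616 0.2824 0.1526] yaw -0.1441 tilt+y 0.0052 roll x up -0.0 F [ 0.4  0.2 -8.8] Tq glide x -0.013 y 0.82 grip 108
t 11.35 deck rows [1.18e+02 1.50e+02 6.47e-02 4.82e-02]
```

The carrier is at rest about 11 mm from the middle, and the tool tilt of about +0.003 is effective level. The hold is running, so I'll use it to measure the bay precisely.

```bash
python3 - <<'E'
from h import *
np.set_printoptions(precision=4,suppress=True)
t=read_camera("top");s=read_camera("side")
bt=tip_of("top","bay");bs=tip_of("side","bay");st=tip_of("top","shelf_bay");ss=tip_of("side","shelf_bay")
for n,a,b in(("bay",bt,bs),("shelf",st,ss)):
    print(n,[(x["location"],round(x["p"],2)) for x in a[:2]],[(x["location"],round(x["p"],2)) for x in b[:2]])
z=.06
print(atz(t,bt[0]["location"],.06),atz(s,bs[0]["location"],.06),atz(t,st[0]["location"],0),tri([ray(t,bt[0]["location"]),ray(s,bs[0]["location"])]))
save("bay.png",np.vstack([cv2.resize(t["image"][150:245,255:395],(800,543)[:2] if 0 else (560,380),interpolation=cv2.INTER_CUBIC),cv2.resize(s["image"][170:290,205:355],(560,220) if 0 else (275,220))[:, :275] if 0 else np.zeros((1,560,3),np.uint8)]))
E
```

```text
bay [([326.0, 212.3], 0.76)] [([258.2, 233.7], 0.89)]
shelf [([323.1, 214.2], 0.79)] [([256.8, 249.2], 0.58)]
[ 0.5731 -0.2673  0.06  ] [ 0.5681 -0.2673  0.06  ] [ 0.5749 -0.2689  0.    ] (array([ 0.5706, -0.267 ,  0.06  ]), [0.0025, 0.0025])
```

View pics/bay.png

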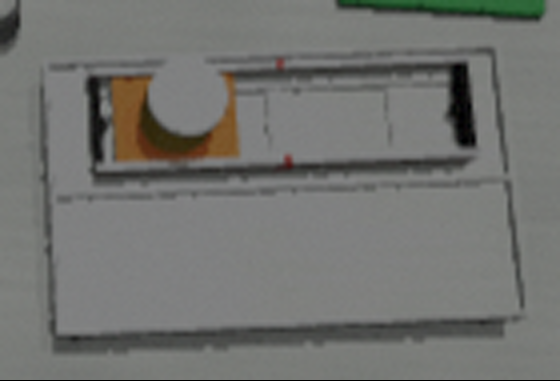

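The crop shows the empty bay, with its near edge running (52,336)–(523,320) and its dividing ridge (57,198)–(508,182). I'll convert those to world coordinates.

```bash
python3 - <<'E'
from h import *
np.set_printoptions(precision=4,suppress=True)
t=read_camera("top")
P={k:atz(t,(255+(u+.5)/4-.5,150+(v+.5)/4-.5),.066) for k,(u,v) in dict(nl=(52,336),nr=(523,320),ml=(57,198),mr=(508,182),fl=(45,66),fr=(492,49)).items()}
for k in P:print(k,P[k])
for a,b in(("nl","nr"),("ml","mr"),("fl","fr")):
    d=P[a]-P[b];print(a,b,"len",np.linalg.norm(d),"yaw",np.arctan2(-d[0],d[1]))
mid=np.mean([P[k] for k in("nl","nr","ml","mr")],0);print(mid,"width",np.linalg.norm((P["nl"]+P["nr"]-P["ml"]-P["mr"])/2))
report()
E
```

```text
nl [ 0.4823 -0.063   0.066 ]
nr [ 0.5248 -0.477   0.066 ]
ml [ 0.6058 -0.0602  0.066 ]
mr [ 0.6484 -0.4646  0.066 ]
fl [ 0.7276 -0.0421  0.066 ]
fr [ 0.7722 -0.4508  0.066 ]
nl nr len 0.4161930415467699 yaw 0.1022981778081854
ml mr len 0.40665651839937084 yaw 0.1049054516512391
fl fr len 0.41110531144418266 yaw 0.10865661197863556
[ 0.5653 -0.2662  0.066 ] width 0.12379576503021167
t 11.7 pos [0.4616 0.2824 0.1526] yaw -0.1441 tilt+y 0.0052 roll x up 0.0 F [ 0.4 -0.4 -9.8] Tq glide x -0.01 y 0.82 grip 108
t 11.75 deck rows [122.     154.       0.0628   0.0462]
```

Bay middle is (0.567, −0.266), shelf yaw 0.104, and the deck width and length match the text. I'll carry gently at 0.04 m/s² with matching tilt.

Call:
apply_moves:
  fingers: [0, 0, 0, 0, 0, 0, 0, 0, 0, 0, 0, 0]
  travel:
    - [-0.004, 0, 0]
    - [-0.012, 0, 0]
    - [-0.02, 0, 0]
    - [-0.028, 0, 0]
    - [-0.036, 0, 0]
    - [-0.044, 0, 0]
    - [-0.052, 0, 0]
    - [-0.06, 0, 0]
    - [-0.068, 0, 0]
    - [-0.076, 0, 0]
    - [-0.084, 0, 0]
    - [-0.092, 0, 0]
  rotation:
    - [0, 0.015, -0.001]
    - [0, 0, -0.0025]
    - [0, 0, -0.004]
    - [0, 0, -0.006]
    - [0, 0, -0.008]
    - [0, 0, -0.009]
    - [0, 0, -0.011]
    - [0, 0, -0.013]
    - [0, 0, -0.014]
    - [0, 0, -0.016]
    - [0, 0, -0.018]
    - [0, 0, -0.02]

```text
time: 12.95
tool_pos: [0.4575, 0.2534, 0.1525]
tcp_rot: [-2.359, -2.068, -0.008]
wrist_force: [-1.4, -0.2, -8.6]
width: 0.241
grip_force: 108.2
```

```bash
python3 - <<'E'
from h import *
report()
E
```

```text
t 12.95 pos [0.4575 0.2534 0.1525] yaw -0.1311 tilt+y 0.0067 roll x up 0.0001 F [-1.4 -0.2 -8.6] Tq glide x -0.008 y 0.84 grip 108
t 13.0 deck rows [1.26e+02 1.58e+02 6.15e-02 4.48e-02]
```

Call:
apply_moves:
  fingers: [0, 0, 0, 0, 0, 0, 0, 0, 0, 0, 0, 0]
  travel:
    - [-0.1, 0, 0]
    - [-0.108, 0, 0]
    - [-0.116, 0, 0]
    - [-0.124, 0, 0]
    - [-0.132, 0, 0]
    - [-0.14, 0, 0]
    - [-0.148, 0, 0]
    - [-0.156, 0, 0]
    - [-0.164, 0, 0]
    - [-0.172, 0, 0]
    - [-0.18, 0, 0]
    - [-0.188, 0, 0]
  rotation:
    - [0, 0, -0.021]
    - [0, 0, -0.023]
    - [0, 0, -0.025]
    - [0, 0, -0.026]
    - [0, 0, -0.028]
    - [0, 0, -0.03]
    - [0, 0, -0.031]
    - [0, 0, -0.033]
    - [0, 0, -0.035]
    - [0, 0, -0.036]
    - [0, 0, -0.038]
    - [0, 0, -0.04]

```text
time: 14.2
tool_pos: [0.4477, 0.1672, 0.1519]
tcp_rot: [-2.319, -2.114, -0.008]
wrist_force: [-0.4, -0.1, -8.7]
width: 0.237
grip_force: 108.3
```

```bash
python3 - <<'E'
from h import *
report()
E
```

```text
t 14.2 pos [0.4477 0.1672 0.1519] yaw -0.0925 tilt+y 0.0067 roll x up 0.0004 F [-0.4 -0.1 -8.7] Tq glide x -0.027 y 0.8 grip 108
t 14.25 deck rows [1.33e+02 1.65e+02 5.86e-02 4.17e-02]
```

Call:
apply_moves:
  fingers: [0, 0, 0, 0, 0, 0, 0, 0, 0, 0, 0, 0]
  travel:
    - [-0.196, 0, 0]
    - [-0.204, 0.002, 0]
    - [-0.212, 0.004, 0]
    - [-0.22, 0.006, 0]
    - [-0.228, 0.007, 0]
    - [-0.236, 0.008, 0]
    - [-0.24, 0.008, 0]
    - [-0.24, 0.008, 0]
    - [-0.24, 0.008, 0]
    - [-0.24, 0.008, 0]
    - [-0.24, 0.008, 0]
    - [-0.24, 0.008, 0]
  rotation:
    - [0, 0, -0.042]
    - [0, 0, -0.043]
    - [0, 0, -0.045]
    - [0, 0, -0.047]
    - [0, 0, -0.048]
    - [0, -0.015, -0.05]
    - [0, -0.02, -0.051]
    - [0, 0, -0.051]
    - [0, 0, -0.051]
    - [0, 0, -0.051]
    - [0, 0, -0.051]
    - [0, 0, -0.051]

```text
time: 15.45
tool_pos: [0.4425, 0.0301, 0.1512]
tcp_rot: [-2.255, -2.185, -0.004]
wrist_force: [-0.1, 0.2, -8.8]
width: 0.237
grip_force: 108.4
```

```bash
python3 - <<'E'
from h import *
report()
E
```

```text
t 15.45 pos [0.4425 0.0301 0.1512] yaw -0.0316 tilt+y 0.0027 roll x up 0.0006 F [-0.1  0.2 -8.8] Tq glide x 0.014 y 0.83 grip 108
t 15.5 deck rows [1.46e+02 1.78e+02 5.22e-02 3.49e-02]
```

Call:
apply_moves:
  fingers: [0, 0, 0, 0, 0, 0, 0, 0, 0, 0, 0, 0]
  travel:
    - [-0.24, 0.007, 0]
    - [-0.24, 0.007, 0]
    - [-0.24, 0.007, 0]
    - [-0.24, 0.007, 0]
    - [-0.24, 0.007, 0]
    - [-0.24, 0.007, 0]
    - [-0.24, 0.007, 0]
    - [-0.24, 0.007, 0]
    - [-0.24, 0.007, 0]
    - [-0.24, 0.007, 0]
    - [-0.236, 0.007, 0]
    - [-0.228, 0.007, 0]
  rotation:
    - [0, -0.008, -0.051]
    - [0, 0, -0.051]
    - [0, 0, -0.051]
    - [0, 0, -0.051]
    - [0, 0, -0.051]
    - [0, 0, -0.051]
    - [0, 0, -0.051]
    - [0, 0, -0.051]
    - [0, 0, -0.051]
    - [0, -0.015, -0.051]
    - [0, -0.02, -0.05]
    - [0, 0, -0.048]

```text
time: 16.7
tool_pos: [0.4464, -0.1128, 0.1509]
tcp_rot: [2.184, 2.256, -0.001]
wrist_force: [0.1, 0.2, -9.0]
width: 0.242
grip_force: 108.4
```

```bash
python3 - <<'E'
from h import *
report()
E
```

```text
t 16.7 pos [ 0.4464 -0.1128  0.1509] yaw 0.0321 tilt+y -0.0018 roll x up 0.0007 F [ 0.1  0.2 -9. ] Tq glide x 0.081 y 0.85 grip 108
t 16.75 deck rows [1.58e+02 1.90e+02 4.60e-02 2.84e-02]
```

Call:
apply_moves:
  fingers: [0, 0, 0, 0, 0, 0, 0, 0, 0, 0, 0, 0]
  travel:
    - [-0.22, 0, 0]
    - [-0.212, 0, 0]
    - [-0.204, 0, 0]
    - [-0.196, 0, 0]
    - [-0.188, 0, 0]
    - [-0.18, 0, 0]
    - [-0.172, 0, 0]
    - [-0.164, 0, 0]
    - [-0.156, 0, 0]
    - [-0.148, 0, 0]
    - [-0.14, 0, 0]
    - [-0.132, 0, 0]
  rotation:
    - [0, -0.012, -0.048]
    - [0, 0, -0.046]
    - [0, 0, -0.045]
    - [0, 0, -0.043]
    - [0, 0, -0.041]
    - [0, 0, -0.039]
    - [0, 0, -0.038]
    - [0, 0, -0.036]
    - [0, 0, -0.034]
    - [0, 0, -0.032]
    - [0, 0, -0.031]
    - [0, 0, -0.029]

```text
time: 17.95
tool_pos: [0.4522, -0.2179, 0.1512]
tcp_rot: [2.129, 2.307, -0.002]
wrist_force: [-0.3, -0.0, -9.0]
width: 0.237
grip_force: 108.3
```

```bash
python3 - <<'E'
from h import *
report()
E
```

```text
t 17.95 pos [ 0.4522 -0.2179  0.1512] yaw 0.0802 tilt+y -0.0028 roll x up 0.0006 F [-0.3 -0.  -9. ] Tq glide x 0.097 y 0.82 grip 108
t 18.0 deck rows [1.71e+02 2.02e+02 3.86e-02 2.11e-02]
```

Call:
apply_moves:
  fingers: [0, 0, 0, 0, 0, 0, 0, 0, 0, 0, 0, 0]
  travel:
    - [-0.124, 0, 0]
    - [-0.116, 0, 0]
    - [-0.108, 0, 0]
    - [-0.1, 0, 0]
    - [-0.092, 0, 0]
    - [-0.084, 0, 0]
    - [-0.076, 0, 0]
    - [-0.068, 0, 0]
    - [-0.06, 0, 0]
    - [-0.052, 0, 0]
    - [-0.044, 0, 0]
    - [-0.036, 0, 0]
  rotation:
    - [0, -0.016, -0.027]
    - [0, 0, -0.026]
    - [0, 0, -0.024]
    - [0, 0, -0.022]
    - [0, 0, -0.02]
    - [0, 0, -0.018]
    - [0, 0, -0.017]
    - [0, 0, -0.015]
    - [0, 0, -0.013]
    - [0, 0, -0.011]
    - [0, 0, -0.01]
    - [0, 0, -0.008]

```text
time: 19.2
tool_pos: [0.4564, -0.2653, 0.1514]
tcp_rot: [2.103, 2.329, -0.004]
wrist_force: [-0.3, 0.2, -8.3]
width: 0.24
grip_force: 108.3
```

```bash
python3 - <<'E'
from h import *
report();report()
E
```

```text
t 19.2 pos [ 0.4564 -0.2653  0.1514] yaw 0.1021 tilt+y -0.0044 roll x up 0.0005 F [-0.3  0.2 -8.3] Tq glide x 0.09 y 0.84 grip 108
t 19.25 deck rows [1.76e+02 2.07e+02 3.52e-02 1.75e-02]
t 19.25 pos [ 0.4565 -0.2655  0.1514] yaw 0.1021 tilt+y -0.0047 roll x up 0.0006 F [ 0.8 -0.6 -9.6] Tq glide x 0.036 y 0.81 grip 108
t 19.3 deck rows [1.77e+02 2.08e+02 3.42e-02 1.65e-02]
```

Call:
apply_moves:
  fingers: [0, 0, 0, 0, 0, 0]
  travel:
    - [-0.036, 0, 0]
    - [-0.032, 0, 0]
    - [-0.028, 0, 0]
    - [-0.02, 0, 0]
    - [-0.012, 0, 0]
    - [-0.004, 0, 0]
  rotation:
    - [0, -0.02, -0.006]
    - [0, 0, -0.004]
    - [0, 0, -0.003]
    - [0, 0, -0.002]
    - [0, 0, 0]
    - [0, 0, 0]

```text
time: 19.9
tool_pos: [0.4571, -0.2718, 0.1514]
tcp_rot: [2.1, 2.33, -0.006]
wrist_force: [-0.0, -0.0, -8.6]
width: 0.237
grip_force: 108.3
```

```bash
python3 - <<'E'
from h import *
report();report()
E
```

```text
t 19.9 pos [ 0.4571 -0.2718  0.1514] yaw 0.1036 tilt+y -0.0065 roll x up 0.0005 F [-0.  -0.  -8.6] Tq glide x 0.119 y 0.77 grip 108
t 19.95 deck rows [1.63e+02 1.94e+02 4.18e-02 2.45e-02]
t 19.95 pos [ 0.4571 -0.2718  0.1514] yaw 0.1036 tilt+y -0.0066 roll x up 0.0005 F [ 0.   0.8 -9.6] Tq glide x 0.021 y 0.78 grip 108
t 20.0 deck rows [1.61e+02 1.93e+02 4.28e-02 2.51e-02]
```

Call:
apply_moves:
  fingers: [0, 0, 0, 0, 0, 0]
  travel:
    - [0, 0, 0]
    - [0, 0, 0]
    - [0, 0, 0]
    - [0, 0, 0]
    - [0, 0, 0]
    - [0, 0, 0]
  rotation:
    - [0, 0.05, 0]
    - [0, 0.05, 0]
    - [0, 0, 0]
    - [0, 0, 0]
    - [0, 0, 0]
    - [0, 0, 0]

```text
time: 20.6
tool_pos: [0.4571, -0.2717, 0.1514]
tcp_rot: [-2.102, -2.332, -0.005]
wrist_force: [1.3, -0.1, -9.0]
width: 0.244
grip_force: 108.4
```

```bash
python3 - <<'E'
from h import *
report();c=report();save("w4.png",c["image"])
E
```

```text
t 20.6 pos [ 0.4571 -0.2717  0.1514] yaw 0.1036 tilt+y 0.004 roll x up 0.0005 F [ 1.3 -0.1 -9. ] Tq glide x 0.014 y 0.77 grip 108
t 20.65 deck rows [1.43e+02 1.75e+02 5.22e-02 3.50e-02]
t 20.65 pos [ 0.4571 -0.2717  0.1514] yaw 0.1037 tilt+y 0.0039 roll x up 0.0005 F [-0.3 -0.9 -9.1] Tq glide x -0.013 y 0.85 grip 108
t 20.7 deck rows [1.43e+02 1.75e+02 5.21e-02 3.50e-02]
```

View pics/w4.png

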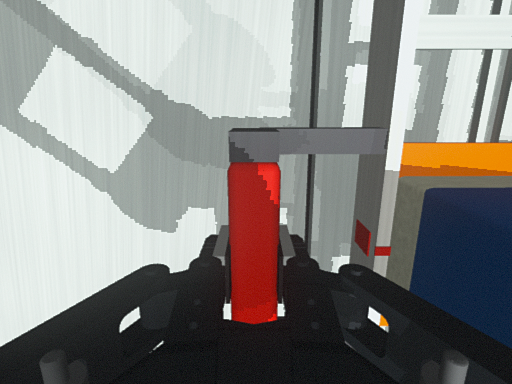

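The carrier sits still in the middle (orange edge at row 143, mark at row 250). The shelf's near edge is the dark line from (315,0) to (307,230), parallel to the track. I'll check its offset from the glide.

```bash
python3 - <<'E'
from h import *
np.set_printoptions(precision=4,suppress=True)
c=read_camera("wrist");s=read_state();T=R.from_rotvec(s["tcp_rot"]).inv()
g=cv2.cvtColor(c["image"],cv2.COLOR_RGB2GRAY).astype(int)
for v in(10,50,90,180,210): print(v,g[v,296:330])
for px in((315,5),(308,225)):
  for z in(.06,.068):
    print(px,z,T.apply(atz(c,px,z)-s["tool_pos"]),atz(c,px,z))
report()
E
```

```text
10 [160 159 158 161 150 149 146 145 142 141 144 148 149 152 146 144 147 151
  85  49  44  49  52  81  81  75 102 165 171 170 166 167 169 168]
50 [163 165 147 142 145 151 151 149 148 150 147 148 150 152 153 153 107  57
  49  49  59  79  83  84 103 169 174 168 172 170 173 172 172 151]
90 [166 163 153 146 146 146 147 149 151 147 147 147 149 148 125  68  48  47
  53  81  86  77 105 169 159 153 156 149 153 155 155 148 146 147]
180 [149 147 141 139 143 143 147 148 149 150 151  69  40  36  53  79  75  79
 140 148 146 149 144 147 145 145 142 137 139 139 140 142 141 140]
210 [142 146 148 149 146 143 149 153 154 126  62  38  39  70  79  78 102 165
 165 168 164 166 164 162 142 137 141 141 136 140 141 140 143 142]
(315, 5) 0.06 [0.1413 0.0447 0.092 ] [ 0.4869 -0.1262  0.06  ]
(315, 5) 0.068 [0.1388 0.0432 0.084 ] [ 0.4857 -0.1288  0.068 ]
(308, 225) 0.06 [-0.0273  0.0478  0.0913] [ 0.5074 -0.2935  0.06  ]
(308, 225) 0.068 [-0.0241  0.0462  0.0833] [ 0.5055 -0.2905  0.068 ]
t 20.75 pos [ 0.4571 -0.2717  0.1514] yaw 0.1037 tilt+y 0.0039 roll x up 0.0005 F [ 0.8  0.2 -9. ] Tq glide x 0.021 y 0.86 grip 108
t 20.8 deck rows [143.     175.       0.0522   0.035 ]
```

Call:
apply_moves:
  fingers: [0, 0, 0, 0, 0, 0, 0, 0, 0, 0, 0]
  travel:
    - [0, -0.005, 0.05]
    - [0, -0.005, 0.1]
    - [0, -0.005, 0.15]
    - [0, -0.005, 0.15]
    - [0, -0.005, 0.15]
    - [0, -0.005, 0.15]
    - [0, 0, 0.15]
    - [0, 0, 0.1]
    - [0, 0, 0.06]
    - [0, 0, 0.03]
    - [0, 0, 0]
  rotation:
    - [0, -0.015, 0]
    - [0, 0, 0]
    - [0, 0, 0]
    - [0, 0, 0]
    - [0, 0, 0]
    - [0, 0, 0]
    - [0, 0, 0]
    - [0, 0, 0]
    - [0, 0, 0]
    - [0, 0, 0]
    - [0, 0, 0]

```text
time: 21.9
tool_pos: [0.4557, -0.2718, 0.0969]
tcp_rot: [-2.102, -2.333, -0.003]
wrist_force: [0.7, 0.1, -8.6]
width: 0.235
grip_force: 108.3
```

```bash
python3 - <<'E'
from h import *
report();report()
E
```

```text
t 21.9 pos [ 0.4557 -0.2718  0.0969] yaw 0.1036 tilt+y 0.0023 roll x up 0.0006 F [ 0.7  0.1 -8.6] Tq glide x 0.039 y 0.8 grip 108
t 21.95 deck rows [1.45e+02 1.77e+02 5.13e-02 3.41e-02]
t 21.95 pos [ 0.4558 -0.2719  0.0971] yaw 0.1036 tilt+y 0.0021 roll x up 0.0009 F [ 0.1  0.3 -9.1] Tq glide x 0.012 y 0.79 grip 108
t 22.0 deck rows [1.45e+02 1.77e+02 5.13e-02 3.40e-02]
```

Call:
apply_moves:
  fingers: [0, 0, 0, 0, 0, 0, 0]
  travel:
    - [0, 0, 0.03]
    - [0, 0, 0.04]
    - [0, 0, 0.03]
    - [0, 0, 0.02]
    - [0, 0, 0.02]
    - [0, 0, 0.02]
    - [0, 0, 0]
  rotation:
    - [0, 0, 0]
    - [0, 0, 0]
    - [0, 0, 0]
    - [0, 0, 0]
    - [0, 0, 0]
    - [0, 0, 0]
    - [0, 0, 0]

```text
time: 22.7
tool_pos: [0.456, -0.272, 0.0896]
tcp_rot: [-2.103, -2.333, -0.003]
wrist_force: [-4.0, 0.5, -1.9]
width: 0.237
grip_force: 109.1
```

```bash
python3 - <<'E'
from h import *
report();report()
E
```

```text
t 22.7 pos [ 0.456  -0.272   0.0896] yaw 0.1037 tilt+y 0.0017 roll x up 0.0013 F [-4.   0.5 -1.9] Tq glide x 0.148 y 0.61 grip 109
t 22.75 deck rows [1.46e+02 1.78e+02 5.06e-02 3.34e-02]
t 22.75 pos [ 0.456  -0.272   0.0896] yaw 0.1037 tilt+y 0.0017 roll x up 0.0014 F [-2.9  0.6 -2.7] Tq glide x 0.124 y 0.68 grip 109
t 22.8 deck rows [1.46e+02 1.78e+02 5.06e-02 3.33e-02]
```

Call:
apply_moves:
  fingers: [0, 0, 0, 0]
  travel:
    - [0, 0, 0.02]
    - [0, 0, 0.02]
    - [0, 0, 0]
    - [0, 0, 0]
  rotation:
    - [0, 0, 0]
    - [0, 0, 0]
    - [0, 0, 0]
    - [0, 0, 0]

```text
time: 23.2
tool_pos: [0.4559, -0.272, 0.0894]
tcp_rot: [-2.103, -2.333, -0.003]
wrist_force: [-9.0, 3.6, 10.2]
width: 0.236
grip_force: 111.3
```

Call:
apply_moves:
  fingers: [0.24, 0.27, 0.32, 0.4, 0.5, 0.6, 0.6, 0.6]
  travel:
    - [0, 0, 0]
    - [0, 0, 0]
    - [0, 0, 0]
    - [0, 0, 0]
    - [0, 0, 0]
    - [0, 0, 0]
    - [0, 0, 0]
    - [0, 0, 0]
  rotation:
    - [0, 0, 0]
    - [0, 0, 0]
    - [0, 0, 0]
    - [0, 0, 0]
    - [0, 0, 0]
    - [0, 0, 0]
    - [0, 0, 0]
    - [0, 0, 0]
  newtons: 20

```text
time: 24.0
tool_pos: [0.4557, -0.2717, 0.0868]
tcp_rot: [-2.102, -2.332, -0.003]
wrist_force: [-0.2, 0.5, -0.2]
width: 0.602
grip_force: 0.0
```

```bash
python3 - <<'E'
from h import *
report();c=report();save("w5.png",c["image"])
E
```

```text
t 24.0 pos [ 0.4557 -0.2717  0.0868] yaw 0.1036 tilt+y 0.0024 roll x up 0.0005 F [-0.2  0.5 -0.2] Tq glide x 0.042 y 0.02 grip 0
t 24.05 deck rows [1.47e+02 1.80e+02 5.01e-02 3.23e-02]
t 24.05 pos [ 0.4557 -0.2717  0.0868] yaw 0.1036 tilt+y 0.0024 roll x up 0.0006 F [0.3 1.  0.8] Tq glide x 0.049 y 0.01 grip 0
t 24.1 deck rows [1.47e+02 1.80e+02 5.01e-02 3.22e-02]
```

View pics/w5.png

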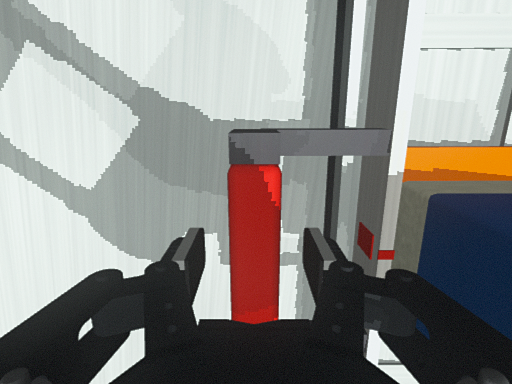

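The fingers are clear of the bar, the ridge (col ~345) lies outside the track side (col ~375), and the deck edge is unmoved at row 147. I'll retreat straight up.

Call:
apply_moves:
  fingers: [0.6, 0.6, 0.6, 0.6, 0.6, 0.6, 0.6, 0.6, 0.6, 0.6]
  travel:
    - [0, 0, -0.2]
    - [0, 0, -0.3]
    - [0, 0, -0.4]
    - [0, 0, -0.4]
    - [0, 0, -0.4]
    - [0, -0.2, -0.4]
    - [0, -0.3, -0.3]
    - [0, -0.3, 0]
    - [0, -0.2, 0]
    - [0, 0, 0]
  rotation:
    - [0, 0, 0]
    - [0, 0, 0]
    - [0, 0, 0]
    - [0, 0, 0]
    - [0, 0, 0]
    - [0, 0, 0]
    - [0, 0, 0]
    - [0, 0, 0]
    - [0, 0, 0]
    - [0, 0, 0]

```text
time: 25.1
tool_pos: [0.4041, -0.2768, 0.2062]
tcp_rot: [-2.103, -2.33, -0.003]
wrist_force: [0.1, 0.5, -0.0]
width: 0.601
grip_force: 0.0
```

```bash
python3 - <<'E'
from h import *
np.set_printoptions(precision=4,suppress=True)
s=read_state();print(s["time"],s["tool_pos"])
for n in("top","side","wrist"):
    c=read_camera(n)
    for k,z in(("carton",.084),("handle",.102),("glide",.06)):
        r=tip_of(n,k);print(n,k,[(atz(c,x["location"],z),round(x["p"],2)) for x in r[:2]])
    if n!="wrist": save("f_"+n+".png",c["image"])
    else:
        a=c["image"]; 
t=cv2.imread("pics/f_top.png");w=cv2.cvtColor(a,cv2.COLOR_RGB2BGR);sd=cv2.imread("pics/f_side.png")
cv2.imwrite("pics/fin.png",np.hstack([cv2.resize(t[130:260,240:400],(400,325)),cv2.resize(sd[130:290,180:377],(400,325))]))
E
```

```text
25.1 [ 0.4041 -0.2768  0.2062]
top carton [(array([ 0.5573, -0.2603,  0.084 ]), 0.95)]
top handle [(array([ 0.4626, -0.2726,  0.102 ]), 0.69)]
top glide [(array([ 0.5633, -0.2561,  0.06  ]), 0.57)]
side carton [(array([ 0.5613, -0.2581,  0.084 ]), 0.61)]
side handle [(array([ 0.4527, -0.2654,  0.102 ]), 0.95), (array([ 0.5479, -0.3124,  0.102 ]), 0.33)]
side glide [(array([ 0.5717, -0.2641,  0.06  ]), 0.85)]
wrist carton [(array([ 0.5653, -0.2603,  0.084 ]), 0.8)]
wrist handle [(array([ 0.4564, -0.2762,  0.102 ]), 0.79)]
wrist glide []
```

View pics/fin.png

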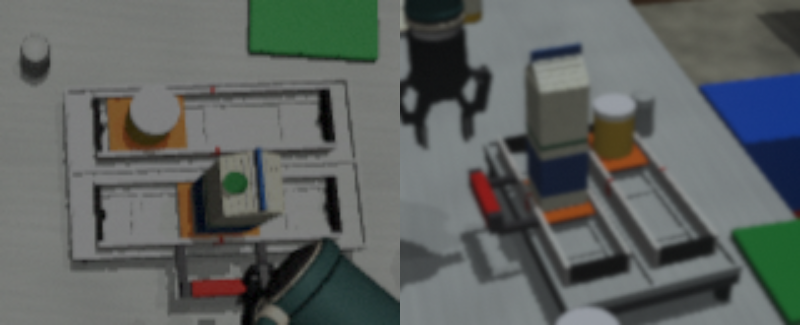

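The glide lies in the near bay with the carton upright in the middle, and the gripper is clear of everything.

```bash
python3 -c "
from h import *
report();print(finish_job())"
```

```text
t 25.7 pos [ 0.406  -0.2771  0.2068] yaw 0.1039 tilt+y 0.0026 roll x up 0.0003 F [-0.5  0.2  0. ] Tq glide x -0.025 y -0.03 grip 0
t 25.75 deck rows [1.32e+02 1.50e+02 5.76e-02 4.81e-02]
the job is handed in; nothing more can be done
None
```

The glide lies in the empty bay, released, with the carton upright about 3 mm from the middle; it stayed balanced in the air for over 10 s, and I handed the job in at 25.7 s (the hand-in returned no verdict).

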